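# Level the rocking card shelf and hold the spirit level down

## Robot

A 7-joint arm with a two-finger parallel gripper is mounted at the origin on the work surface. World frame = base frame: x ahead of the robot, y to its left, z up, the work surface at z = 0. Lengths are in m, angles in degrees, forces in N, time in s.
With the tool pointing down it reaches from about 0.35 to 0.9 m from the base axis. Payload 7.2 kg.
Tool frame: the origin (TCP) lies midway between the tips of the shut fingers; the grasp point (between the pads) lies r.grip_point_offset behind it (r.grip_point_offset is the distance from the TCP to the grasp point, in m); y points along the fingers, x is the direction in which the jaws open and shut, and the axes are right-handed (so a half turn about y gives the same grasp; the last joint's range is limited). The gripper opens to 88 mm and grips with 3 to 60 N. Pads are 20 mm wide; open, the fingers measure 115 mm over their backs; the gripper's body (75 mm by 178 mm) begins 61 mm behind the grasp point.
Start: joints at [65.191, 23.554, -0.728, 91.456, 0.321, 64.991, -4.71], TCP at [0.223, -0.584, 0.223] pointing down, gripper open.
Joint ranges: [-169.25, 169.25], [-16.82, 113.86], [-84.01, 82.57], [7.8, 145.47], [-59.2, 239.2], [7.22, 106.19], [-163.78, 163.78]. Speed limits (degrees/s): [136.94, 136.94, 172.46, 172.46, 180, 180, 180].

## Interface

Orientations are given as [roll, pitch, yaw] about the fixed x, y, z axes, in that order (R = Rz(yaw) Ry(pitch) Rx(roll)).
In Python, from plant import r, vision, models gives the robot as it stands.
- The arm moves only by the tool play_rows, never from a script. Its argument "rows" is a list of rows, each an object with "slide": the shift along the tool's x, y, z scaled (see below), a list of three; "roll": the turn about the tool's y scaled (see below). A call has 1 to 12 rows; each row shifts and turns the commanded pose from where the row before left it, along the tool's axes as they then stand; what a row does not reach is not made up. The controller multiplies each number of a shift by 0.04 m and each number of a turn by 0.1 rad. A row lasts 1/10 s, in which the tool goes at most 50 mm and 8.59 degrees, less where a joint would pass 70% of its speed; a pose out of reach is approached as far as the arm can. A call with a number of a shift or a turn outside -1 to 1 is refused whole. A call with a gripper value outside its range is refused whole. "hand" is the opening, from 0 (shut) to 1 (fully open), set as the call begins (left out, the last holds). The fingers move at their own pace and stop on an object; "grip_force" is the grip in N (left out, the last holds). Time passes only in rows, so rows that do not move let the fingers close. It gives the time, the measured TCP pose, the force and the opening at its end, in the units of the state.
- r.get_state(): the state, without advancing time (a new reading comes with each control period).
- vision.snapshot(name): name is "side" or "top" or "wrist"; returns a dict with "img" (420x560x3 uint8, red, green, blue), "vfov" (degrees; the focal length in pixels is half the picture's height over the tangent of half this angle, whatever the lens; pixels are square), "cx", "cy" (the principal point, pixels), "T" (4x4, takes a point from camera to world coordinates). Camera axes: x right, y up, looking along -z (the intrinsics and any distortion apply to the point x, -y, -z); pixel columns grow to the right and rows downward; lengths in m; the calibration is good to about 2 mm. A picture is of the moment at which its call begins. There is no depth.
- r.hand_in(): hands the job in, once; it reports no verdict.
Trained networks look in the newest picture that a camera, given by its name, has taken for a name from the list of things; names that differ only in an ending like _2 or _b are one class to them, and where a whole thing is asked for, a point or a joint stands for the part that bears it (a point fixed in the world has none). Each returns a list of dicts, best first, with "conf" (0 to 1); they miss things now and then, are a little off and sometimes report something else, mostly with a low value. They report only what shows in the picture. A call takes as long as a camera call. They do not tell look-alikes from the thing itself.
- models.cut_out(label, camera): "mask" (420x560 bool, what is visible of it) and "rect" ([left, top, right, bottom] in pixels, round what is visible of it).
- models.mark_of(label, camera): "centre" ([column, row] in pixels: a listed point, or the origin of a listed thing).
The state is a dict: "t": time; "joint_pos": joint angles; "qvel": joint speeds; "tau": joint torques, N m; "position": TCP position; "tcp_rot": TCP orientation; "ft_force": force on the tool from outside, world axes, zero at the start; "torque": the same for the moment, N m; "width": opening from 0.0 (shut) to 1.0 (fully open).
Only numpy, scipy, OpenCV 4.12 (cv2) and the standard library are available. Lean on these libraries where they do the work, as an engineer would, in place of code of your own. Each camera call takes 0.05 s, during which the arm holds its last target. There are 200 camera calls.

## Task

The low card shelf on the counter rocks: its screw foot, the one with the black knob on top, stops short of the counter. Turn the knob until, with the spirit level pressed down onto the shelf where it lies, the screw foot bears on the counter and the bubble sits between its two lines; finish while still pressing down on top of the level with a steady, moderate push of about 10 N, and do not let go. Never lean hard on the level, and leave the shelf and everything else standing where it is.

Things in the scene. Friction and masses are not known exactly. Their poses are not given: they have to be found in the camera images.
- shelf: loose plywood shelf, 240 (its x) by 400 (its y) mm, 18 mm thick, 1.6 kg; origin at counter height under its centre, top face 63 mm above it. Feet at (x, y) = (+-95, +-170) mm in its frame: three fixed legs and, at (-95, +170), the screw foot. The basket stands near the opposite corner, so the shelf left alone rests on its three fixed legs
- shelf_top (a point): centre of the shelf's top face. On a level counter the untouched shelf is level and its bubble centred though the screw foot is too short. Pushed down on the screw foot's side (some 5 N or more on the level) it rocks over until that foot bears on the counter, and only then does the bubble show the foot's true setting
- foot: the screw foot: a 38 mm rubber pad on a threaded steel stem through the shelf's corner, turned by the knob; origin at the bottom of the pad. At the start it hangs 1.4 to 3.2 mm above the counter
- knob (a joint): angle (rad) of the knob; grows clockwise seen from above, which screws the foot down out of the shelf, 5 mm per full turn (coarse thread); counter-clockwise draws it up. Knob, stem and foot rise and sink together. It stays where it is left, takes about 0.04 N m, and needs several grasps
- knob_grip (a point): centre of the black fluted round knob on the screw foot's stem, half-way up: 40 mm across, 24 mm tall, upright axis, its underside 10 to 14 mm above the shelf, so that this point is about 22 to 26 mm above the shelf top. Any yaw grips it from above; the thread lets it sink up to 2 mm as it is screwed home
- level: loose aluminium spirit level, 24 mm wide (its x), 200 mm long (its y), 44 mm tall, 0.25 kg, standing on the shelf along its near long edge (the one with the screw foot); origin at the centre of its underside. Its +y end points to the screw foot and ends at least 60 mm from the knob's axis. In a 64 mm gap in the middle of its top lies the vial
- level_top (a point): the middle of the flat top face of the level's solid end block nearer the screw foot, 63 mm from the level's centre: a face of 24 by 62 mm to press on, 44 mm above the shelf top
- bubble (a joint): offset (m) of the bubble along the level's y: 0 in mid-vial, + towards the screw foot. It floats to the higher end, 1 mm per milliradian, settling in about 1.5 s. The pale bubble shows 13 mm long; the black lines leave it 2 mm of play each way. With the level pressed so that the screw foot bears, a full knob turn clockwise moves it about +14 mm
- basket: bystander on the shelf: black holed basket full of cards, 110 by 150 mm, about 95 mm tall with its cards, about 0.85 kg; origin at the centre of its underside
- spool_a: bystander on the shelf: ribbon spool 64 mm across, 26 mm tall; origin under its centre
- stamp: bystander on the shelf: wooden rubber stamp, 40 by 60 mm, 59 mm tall; origin under its centre
- spool_b: bystander on the counter: ribbon spool 72 mm across, 40 mm tall
- glue: bystander on the counter: white glue bottle 48 mm across, 115 mm tall
- pencil_cup: bystander on the counter: white cup of pencils, 68 mm across, about 145 mm tall
- punch: bystander on the counter: paper punch 55 by 40 mm, 44 mm tall
- table: the counter, its top at z = 0
Mind the look-alikes: they are no part of the job. There is more than one size of the level; the job needs the smallest.

How it is judged:
By the outcome, as a careful person would: the job done as asked, in the order asked, and still so for the second after the job is handed in, while the arm keeps its last pose, push and grip.
It also fails if it takes over 67 s, if anything falls off the work surface, if the arm or the gripper's body presses on something with over 40 N, if the wrist force passes 120 N, or if a joint passes its speed limit or range.

## Working session

There is one attempt and no reset: what is moved stays moved. The work goes in short steps, Python scripts to look and compute and a tool call to move; the robot and the scene stay as the last step left them, time stands still between calls to the robot, and variables do not carry over. Pictures are saved under pics/ and viewed, about 8 in all and at most 12, crops included, and the job is handed in when it is done.

Besides the shell and the picture viewer there is one more tool, called after ">>>" as a command line: name --argument value ..., lists and objects as JSON in quotes. play_rows: Moves the arm, as the interface text tells. Its arguments: {"type":"object","properties":{"rows":{"type":"array"},"hand":{"type":"number"},"grip_force":{"type":"number"}},"required":["rows"]}

```bash
ls; mkdir -p pics
python3 - <<'E'
from plant import r, vision, models
import cv2,numpy as np
s=r.get_state(); print({k:np.round(v,3) for k,v in s.items()}, r.grip_point_offset)
for n in("top","side"):
    d=vision.snapshot(n); cv2.imwrite(f"pics/{n}0.png",d["img"][:,:,::-1]); print(n,d["vfov"],d["cx"],d["cy"],np.round(d["T"],3).tolist(),[k for k in d])
    for l in("level","level_top","knob_grip","shelf_top","foot","shelf","basket"):
        print(l,[(np.round(m["centre"],1).tolist(),round(m["conf"],2)) for m in models.mark_of(l,n)])
E
```

```text
pics
{'t': np.float64(0.0), 'joint_pos': array([65.191, 23.6  , -0.729, 91.505,  0.322, 64.99 , -4.707]), 'qvel': array([-0.008, -0.065, -0.111, -0.068, -0.006,  0.003,  0.014]), 'tau': array([-2.0000e-03, -5.8796e+01,  6.4100e-01, -2.9109e+01, -5.4000e-02,
        1.8000e-02,  0.0000e+00]), 'position': array([ 0.223, -0.583,  0.222]), 'tcp_rot': array([-90.007,   0.093, -69.093]), 'ft_force': array([-0.072,  1.309, -0.016]), 'torque': array([ 0.022,  0.008, -0.023]), 'width': np.float64(1.002)} 0.0187
top 51.851365420853845 281.4735394709169 200.789785194059 [[0.003, 0.991, -0.136, 0.329], [-1.0, 0.004, 0.006, 0.005], [0.006, 0.136, 0.991, 1.409], [0.0, 0.0, 0.0, 1.0]] ['img', 'vfov', 'cx', 'cy', 'T']
level [([241.1, 256.2], 0.89), ([354.7, 259.2], 0.82), ([313.1, 191.3], 0.67)]
level_top [([292.5, 194.4], 0.79), ([385.5, 257.8], 0.71), ([220.8, 277.7], 0.68)]
knob_grip [([248.6, 195.6], 0.51)]
shelf_top [([304.2, 164.8], 0.79)]
foot [([255.0, 198.7], 0.63), ([334.5, 147.3], 0.55)]
shelf [([300.3, 168.2], 0.84), ([254.1, 201.0], 0.7)]
basket [([333.0, 148.8], 0.9), ([422.6, 222.9], 0.72), ([291.5, 140.9], 0.31)]
side 44.41281079768707 273.75903654761544 211.4336398568782 [[-0.946, 0.196, -0.257, 0.162], [-0.323, -0.548, 0.772, 1.073], [0.01, 0.814, 0.581, 0.9], [0.0, 0.0, 0.0, 1.0]] ['img', 'vfov', 'cx', 'cy', 'T']
level [([357.4, 205.5], 0.9), ([274.4, 198.9], 0.82), ([327.4, 280.9], 0.57)]
level_top [([359.9, 174.2], 0.86), ([345.5, 286.9], 0.77), ([271.0, 197.9], 0.62), ([219.7, 201.1], 0.32)]
knob_grip [([259.5, 230.1], 0.47)]
shelf_top [([244.6, 197.3], 0.86), ([248.2, 382.0], 0.42), ([237.8, 176.0], 0.31)]
foot [([263.8, 254.9], 0.79)]
shelf [([246.4, 216.4], 0.94)]
basket [([237.4, 175.6], 0.74)]
```

View pics/top0.png

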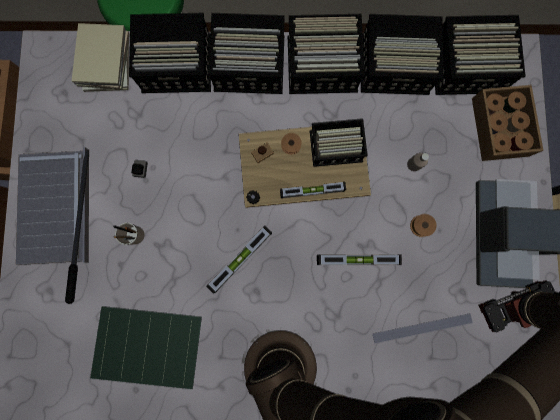

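View pics/side0.png

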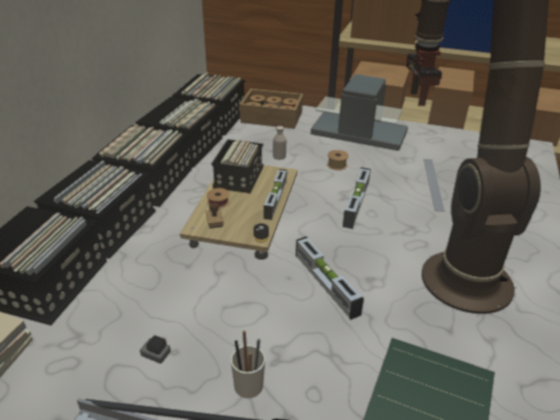

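The top view shows the shelf at about (305,165), with the black knob at (253,197) and the small level at (313,189). Two look-alike levels lie on the counter at (240,258) and (360,259). Both are longer and off the shelf, so the right one is at (313,189). I'll check it in a close crop.

```bash
cat > h.py <<'E'
import numpy as np,cv2
from plant import r,vision,models
def ray(d,u,v):
    f=210/np.tan(np.radians(d["vfov"]/2)); c=np.array([(u-d["cx"])/f,-(v-d["cy"])/f,-1])
    return d["T"][:3,3],d["T"][:3,:3]@c
def at(d,uv,z):
    o,w=ray(d,*uv); return (o+w*(z-o[2])/w[2])
def proj(d,p):
    f=210/np.tan(np.radians(d["vfov"]/2)); c=d["T"][:3,:3].T@(np.array(p)-d["T"][:3,3])
    return np.array([d["cx"]-f*c[0]/c[2],d["cy"]+f*c[1]/c[2]])
def tri(d1,u1,d2,u2):
    o1,a=ray(d1,*u1);o2,b=ray(d2,*u2)
    s=np.linalg.lstsq(np.c_[a,-b],o2-o1,rcond=None)[0]
    p,q=o1+a*s[0],o2+b*s[1]; return (p+q)/2,np.linalg.norm(p-q)
def crop(d,x0,y0,x1,y1,k,fn):
    cv2.imwrite(fn,cv2.resize(d["img"][y0:y1,x0:x1,::-1],None,fx=k,fy=k,interpolation=cv2.INTER_CUBIC))
E
python3 - <<'E'
from h import *
t=vision.snapshot("top");s=vision.snapshot("side")
a=t["img"][120:215,230:380,::-1];b=s["img"][165:260,180:330,::-1]
cv2.imwrite("pics/c1.png",np.vstack([cv2.resize(x,None,fx=5,fy=3.1 if 0 else 5,interpolation=cv2.INTER_CUBIC)[:475] for x in(a,)]))
cv2.imwrite("pics/c2.png",cv2.resize(b,None,fx=5,fy=5,interpolation=cv2.INTER_CUBIC))
print("knob tri",tri(t,(248.6,195.6),s,(259.5,230.1)),tri(t,(253,197),s,(261,230)))
print("knob",at(t,(253,197),.087),"ltop",at(t,(292.5,192),.107))
print("lvl",tri(t,(313.1,191.3),s,(274.4,198.9)))
for n,d in(("top",t),("side",s)):
  for l in("level","knob"):
    for m in models.cut_out(l,n): print(n,l,m["rect"],round(m["conf"],2),m["mask"].sum(),np.argwhere(m["mask"]).mean(0)[::-1].round(1))
E
```

```text
knob tri (array([0.52509323, 0.09853649, 0.09907478]), np.float64(2.9962484731714466e-05)) (array([0.52382583, 0.08595876, 0.09017619]), np.float64(0.0035172306650804197))
knob [0.52255995 0.08573628 0.087     ] ltop [ 0.53550322 -0.0357939   0.107     ]
lvl (array([ 0.54887687, -0.10160133,  0.06106641]), np.float64(0.00729825354828756))
top level [207.1, 225.8, 270.5, 292.8] 0.95 956 [239.5 258.6]
top level [317.0, 253.2, 400.0, 263.1] 0.85 904 [358.7 259. ]
top level [281.1, 179.8, 347.8, 196.5] 0.58 678 [313.5 189.6]
top knob [245.4, 191.0, 260.6, 203.4] 0.43 144 [252.9 196.7]
side level [261.9, 170.5, 285.8, 221.1] 0.95 553 [274.1 195.3]
side level [294.7, 234.1, 364.6, 316.4] 0.62 2085 [328.8 278.4]
side level [342.1, 168.1, 368.6, 230.5] 0.59 744 [355.2 199.2]
side knob [252.4, 224.6, 269.5, 240.5] 0.65 232 [259.7 231.4]
side knob [327.0, 150.6, 346.9, 170.3] 0.3 326 [336.7 159.3]
```

View pics/c1.png

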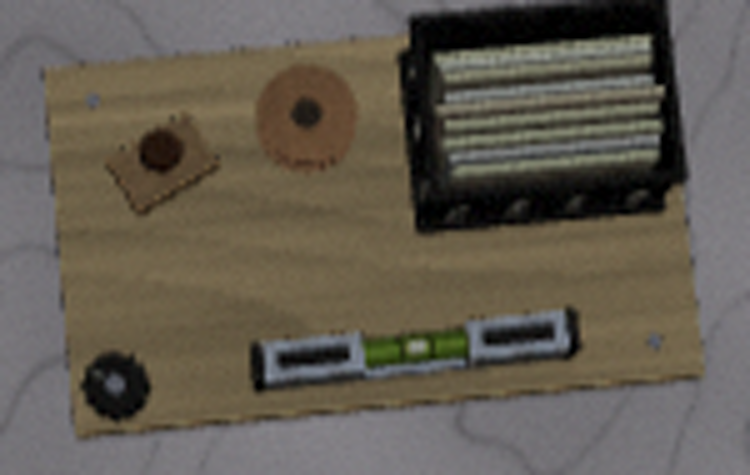

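Close crop: the knob is at about (253,197). The small level has its left end block at (292,191), its right block at (333,186) and the bubble between the lines. The choice is confirmed. Next I turn the tool to yaw 0 and travel high.

>>> play_rows --rows '[{"slide": [0,0,0],"roll": -1},{"slide": [0,0,0],"roll": -1},{"slide": [0,0,0],"roll": -1},{"slide": [0,0,0],"roll": -1},{"slide": [0,0,0],"roll": -1},{"slide": [0,0,0],"roll": -1},{"slide": [0,0,0],"roll": -1},{"slide": [0,0,0],"roll": -1},{"slide": [0,0,0],"roll": -1},{"slide": [0,0,0],"roll": -1},{"slide": [0,0,0],"roll": -1},{"slide": [0,0,0],"roll": -1}]' --hand 0 --grip_force 20

```text
t: 2.3
position: [0.2229, -0.5839, 0.2226]
tcp_rot: [-90.0, 0.0, -0.1]
ft_force: [-0.3, 0.1, 0.6]
width: 0.004
```

>>> play_rows --rows '[{"slide": [0.4,0,0.7],"roll": 0},{"slide": [0.4,0,0.7],"roll": 0},{"slide": [0.4,0,0.7],"roll": 0},{"slide": [0.4,0,0.7],"roll": 0},{"slide": [0.4,0,0.7],"roll": 0},{"slide": [0.4,0,0.7],"roll": 0},{"slide": [0.4,0,0.7],"roll": 0},{"slide": [0.4,0,0.7],"roll": 0},{"slide": [0.4,0,0.7],"roll": 0},{"slide": [0.4,0,0.7],"roll": 0}]'

```text
t: 3.3
position: [0.3852, -0.3037, 0.2229]
tcp_rot: [-90.0, -0.0, -0.4]
ft_force: [0.9, -0.5, -0.4]
width: 0.009
```

>>> play_rows --rows '[{"slide": [0.4,0,0.7],"roll": 0},{"slide": [0.4,0,0.7],"roll": 0},{"slide": [0.4,0,0.7],"roll": 0},{"slide": [0.4,0,0.7],"roll": 0},{"slide": [0.4,0,0.7],"roll": 0},{"slide": [0.4,0,0.7],"roll": 0},{"slide": [0.4,0,0.7],"roll": 0},{"slide": [0.3,0,0.6],"roll": 0},{"slide": [0,0,0],"roll": 0},{"slide": [0,0,0],"roll": 0}]'

```text
t: 4.3
position: [0.5099, -0.0855, 0.2226]
tcp_rot: [-90.0, 0.0, -0.3]
ft_force: [-0.1, -0.8, -0.1]
width: 0.004
```

Run:
```python
from h import *
st=r.get_state();print({k:np.round(st[k],4).tolist() for k in("t","position","tcp_rot","joint_pos","ft_force","width")})
t=vision.snapshot("top")
px=lambda x,y:(230+x/5-.4,120+y/5-.4)
A=at(t,px(313,357),.107);B=at(t,px(519,332),.107)
print("press",A,"other",B,np.linalg.norm(A-B),"ang",np.degrees(np.arctan2((A-B)[0],(A-B)[1])))
print("knob",at(t,px(116,386),.098), "vial mid",(A+B)/2)
w=vision.snapshot("wrist");print(np.round(w["T"],3).tolist(),w["vfov"],proj(w,A),proj(w,(A+B)/2))
o=np.hstack([w["img"],t["img"][100:,200:400].repeat(1,1)[:420] if 0 else cv2.resize(t["img"][130:220,240:350],(440,420)[:2]) [:420,:240]])
cv2.imwrite("pics/w1.png",o[:,:,::-1])
```

```text
{'t': 4.3, 'position': [0.5099, -0.0855, 0.2226], 'tcp_rot': [-90.013, 0.0135, -0.2722], 'joint_pos': [31.0916, 16.104, -32.5474, 104.6308, 9.7405, 62.0509, -5.2987], 'ft_force': [-0.1385, -0.7647, -0.0566], 'width': 0.0042}
press [ 0.53858991 -0.03487995  0.107     ] other [ 0.55456171 -0.16095776  0.107     ] 0.12708545795880544 ang -7.2198913556336715
knob [0.52156733 0.08568749 0.098     ] vial mid [ 0.54657581 -0.09791885  0.107     ]
[[1.0, 0.007, 0.002, 0.511], [-0.007, 0.964, 0.267, -0.012], [0.0, -0.267, 0.964, 0.384], [0.0, 0.0, 0.0, 1.0]] 64.1445686671743 [313.05796736 144.10404091] [320.81722051 217.9916035 ]
```

View pics/w1.png

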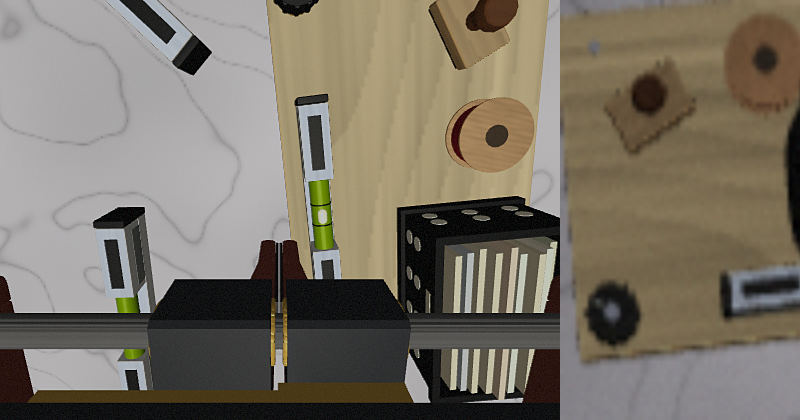

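The wrist picture shows the level's left block at (316,143), where I projected (313,144), and the bubble at (322,216). My position estimates hold. At this yaw the fingers would hide the vial, so I turn to yaw 120, which puts the camera on the vial's side.

>>> play_rows --rows '[{"slide": [0,0,0],"roll": -1},{"slide": [0,0,0],"roll": -1},{"slide": [0,0,0],"roll": -1},{"slide": [0,0,0],"roll": -1},{"slide": [0,0,0],"roll": -1},{"slide": [0,0,0],"roll": -1},{"slide": [0,0,0],"roll": -1},{"slide": [0,0,0],"roll": -1},{"slide": [0,0,0],"roll": -1},{"slide": [0,0,0],"roll": -1},{"slide": [0,0,0],"roll": -1}]'

```text
t: 5.5
position: [0.5094, -0.0873, 0.2226]
tcp_rot: [-90.0, 0.0, 62.8]
ft_force: [0.4, -0.2, 0.2]
width: 0.004
```

>>> play_rows --rows '[{"slide": [0,0,0],"roll": -1},{"slide": [0,0,0],"roll": -1},{"slide": [0,0,0],"roll": -1},{"slide": [0,0,0],"roll": -1},{"slide": [0,0,0],"roll": -1},{"slide": [0,0,0],"roll": -1},{"slide": [0,0,0],"roll": -1},{"slide": [0,0,0],"roll": -1},{"slide": [0,0,0],"roll": -1},{"slide": [0,0,0],"roll": -1},{"slide": [0,0,0],"roll": 0}]'

```text
t: 6.6
position: [0.5094, -0.0872, 0.2224]
tcp_rot: [-90.0, 0.0, 119.9]
ft_force: [0.2, -0.5, -0.3]
width: 0.005
```

```bash
cat >> h.py <<'E'
from scipy.spatial.transform import Rotation as Ro
PRESS=np.array([.5386,-.0349,.107]); KNOB=np.array([.5216,.0857,.087])
def to(p):
    s=r.get_state(); R=Ro.from_euler("xyz",s["tcp_rot"],degrees=True).as_matrix()
    return R.T@(np.array(p)-s["position"])/.04
def st():
    s=r.get_state();print({k:np.round(s[k],4).tolist() for k in("t","position","tcp_rot","joint_pos","ft_force","width")})
E
python3 -c "
from h import *
st();print(to(PRESS+[0,0,.02]))"
```

```text
{'t': 6.6, 'position': [0.5094, -0.0872, 0.2224], 'tcp_rot': [-89.9575, 0.0082, 119.9236], 'joint_pos': [48.7088, 22.0573, -56.1943, 103.6929, 20.158, 65.0529, 105.6661], 'ft_force': [0.2118, -0.5492, -0.3279], 'width': 0.0049}
[ 0.76952293  2.38504805 -1.28575965]
```

>>> play_rows --rows '[{"slide": [0.26,0,-0.43],"roll": 0},{"slide": [0.26,0,-0.43],"roll": 0},{"slide": [0.25,0,-0.43],"roll": 0},{"slide": [0,0.6,0],"roll": 0},{"slide": [0,0.6,0],"roll": 0},{"slide": [0,0.6,0],"roll": 0},{"slide": [0,0.5,0],"roll": 0},{"slide": [0,0,0],"roll": 0},{"slide": [0,0,0],"roll": 0}]'

```text
t: 7.5
position: [0.5392, -0.0336, 0.131]
tcp_rot: [-90.0, -0.0, 119.8]
ft_force: [-0.2, -0.6, 0.2]
width: 0.008
```

```bash
python3 -c "
from h import *
st();print(to(PRESS))
w=vision.snapshot('wrist');cv2.imwrite('pics/w2.png',w['img'][:,:,::-1]);print(proj(w,PRESS),proj(w,[.5466,-.0979,.107]),proj(w,r.get_state()['position']))"
```

```text
{'t': 7.5, 'position': [0.5392, -0.0336, 0.131], 'tcp_rot': [-89.9788, -0.0083, 119.8479], 'joint_pos': [37.1408, 30.3203, -51.5827, 106.5096, 28.1655, 56.9239, 93.2655], 'ft_force': [-0.1754, -0.5825, 0.2406], 'width': 0.0082}
[-0.02058522  0.59932501  0.02982288]
[276.01059895 239.80617965] [173.18356903 199.73644803] [277.01317366 259.74736161]
```

View pics/w2.png

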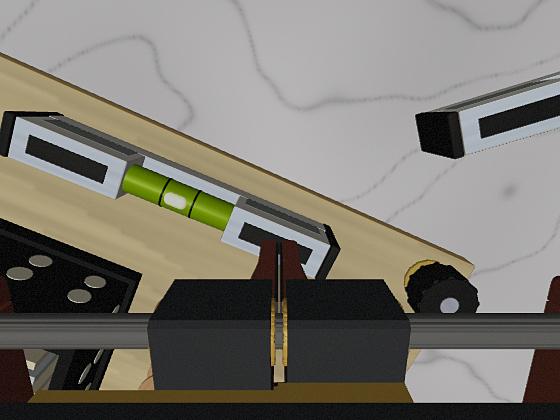

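The bubble shows clearly at (175,200), between lines at about (162,195) and (190,206), and the fingertips are over the block. Next I press down gently.

>>> play_rows --rows '[{"slide": [0,0.2,0],"roll": 0},{"slide": [0,0.2,0],"roll": 0},{"slide": [0,0.1,0],"roll": 0},{"slide": [0,0,0],"roll": 0},{"slide": [0,0.05,0],"roll": 0},{"slide": [0,0,0],"roll": 0}]'

```text
t: 8.15
position: [0.5393, -0.0331, 0.1086]
tcp_rot: [-90.0, -0.0, 120.0]
ft_force: [0.3, -0.2, 0.1]
width: 0.009
```

>>> play_rows --rows '[{"slide": [0,0.025,0],"roll": 0},{"slide": [0,0.025,0],"roll": 0},{"slide": [0,0,0],"roll": 0},{"slide": [0,0,0],"roll": 0}]'

```text
t: 8.55
position: [0.5393, -0.0331, 0.1068]
tcp_rot: [-90.0, 0.0, 120.0]
ft_force: [-0.3, -0.5, 1.2]
width: 0.003
```

>>> play_rows --rows '[{"slide": [0,0.025,0],"roll": 0},{"slide": [0,0,0],"roll": 0},{"slide": [0,0,0],"roll": 0}]'

```text
t: 8.85
position: [0.5391, -0.0328, 0.106]
tcp_rot: [-90.0, -0.0, 120.0]
ft_force: [-2.3, 0.8, 5.9]
width: 0.003
```

>>> play_rows --rows '[{"slide": [0,0.025,0],"roll": 0},{"slide": [0,0,0],"roll": 0},{"slide": [0,0,0],"roll": 0}]'

```text
t: 9.15
position: [0.5392, -0.0326, 0.1057]
tcp_rot: [-90.0, 0.0, 120.0]
ft_force: [-5.4, 0.3, 12.6]
width: 0.003
```

>>> play_rows --rows '[{"slide": [0,0,0],"roll": 0},{"slide": [0,0,0],"roll": 0},{"slide": [0,0,0],"roll": 0},{"slide": [0,0,0],"roll": 0},{"slide": [0,0,0],"roll": 0},{"slide": [0,0,0],"roll": 0},{"slide": [0,0,0],"roll": 0},{"slide": [0,0,0],"roll": 0},{"slide": [0,0,0],"roll": 0},{"slide": [0,0,0],"roll": 0},{"slide": [0,0,0],"roll": 0},{"slide": [0,0,0],"roll": 0}]'

```text
t: 10.35
position: [0.5392, -0.0326, 0.1057]
tcp_rot: [-90.0, 0.0, 120.0]
ft_force: [-5.4, 1.4, 13.4]
width: 0.01
```

```bash
python3 -c "
from h import *
st()
w=vision.snapshot('wrist');crop(w,100,150,260,270,5,'pics/w3.png')
np.save('w3.npy',w['img'])
for y in (.112,.063-.0315,.0315,-.0315,-.112): pass
print(proj(w,PRESS),proj(w,[.5466,-.0979,.107]))"
```

```text
{'t': 10.35, 'position': [0.5392, -0.0326, 0.1057], 'tcp_rot': [-89.9987, 0.0252, 119.9982], 'joint_pos': [35.8994, 32.0713, -50.248, 107.8312, 30.1845, 54.359, 91.6443], 'ft_force': [-5.4488, 1.4474, 13.3668], 'width': 0.0097}
[274.00733759 256.38833905] [156.14612252 210.77956831]
```

View pics/w3.png

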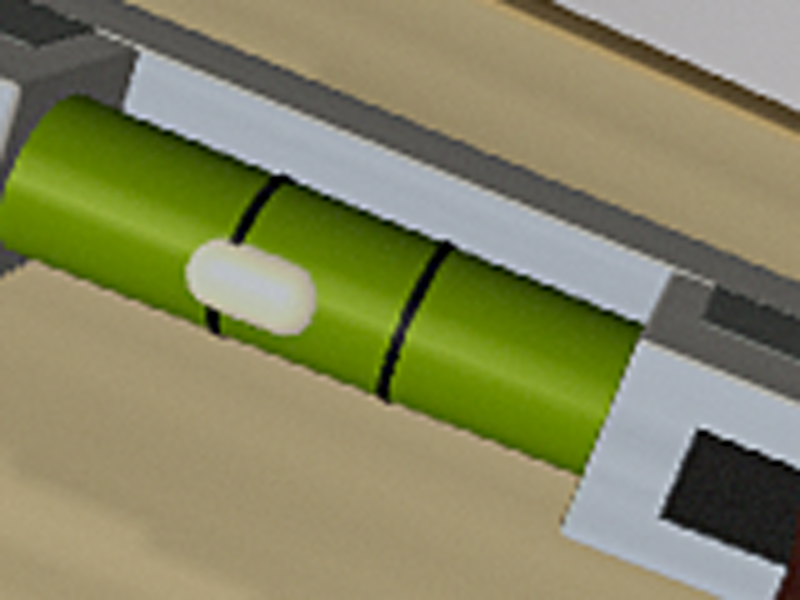

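Pressed view: the lines run (285,178)-(215,332) and (450,245)-(383,400) in the crop, and the bubble centre is at (251,287). That puts the bubble at about -5.5 mm, so the knob needs about 0.39 turn (141°, 2.47 rad) clockwise. I lift off and measure the knob.

>>> play_rows --rows '[{"slide": [0,-0.1,0],"roll": 0},{"slide": [0,-0.5,0],"roll": 0},{"slide": [0,-0.7,0],"roll": 0},{"slide": [0,0,0],"roll": 0},{"slide": [0,0,0],"roll": 0}]' --hand 0.75

```text
t: 10.9
position: [0.5395, -0.0334, 0.1568]
tcp_rot: [-90.0, 0.1, 120.0]
ft_force: [-0.2, 0.0, 0.2]
width: 0.423
```

```bash
python3 -c "
from h import *
st()
w=vision.snapshot('wrist');t=vision.snapshot('top')
s=vision.snapshot('side')
for n,d,z in(('wrist',w,.098),('top',t,.09),('side',s,.09)):
  for m in models.cut_out('knob',n)[:2]:
    c=np.argwhere(m['mask']).mean(0)[::-1]; print(n,m['rect'],round(m['conf'],2),c,at(d,c,z))
print(proj(w,[.5216,.0857,.098]), to(KNOB+[0,0,.03]))
c=cv2.resize(w['img'][210:420,360:560],None,fx=3,fy=3)
# pixel difference for level shift
print(proj(w,PRESS));cv2.imwrite('pics/w4.png',w['img'][:,:,::-1])"
```

```text
{'t': 10.9, 'position': [0.5395, -0.0334, 0.1568], 'tcp_rot': [-90.0342, 0.0545, 119.9517], 'joint_pos': [38.2688, 28.5822, -52.9037, 105.0843, 26.3398, 59.4876, 94.8639], 'ft_force': [-0.1823, 0.0214, 0.2498], 'width': 0.4235}
wrist [396.1, 251.7, 457.2, 280.8] 0.81 [423.18377254 266.02357836] [0.51532997 0.07293322 0.098     ]
wrist [0.9, 46.2, 461.8, 391.9] 0.4 [194.13897015 209.9165418 ] [ 0.55959706 -0.08773393  0.098     ]
top [249.1, 192.1, 257.4, 204.1] 0.16 [252.8        196.73076923] [0.52295795 0.08618049 0.09      ]
side [253.4, 227.3, 270.1, 239.4] 0.56 [260.34101382 231.06451613] [0.52578032 0.09059119 0.09      ]
[432.24964932 280.94069591] [ 2.78783862  0.97328595 -1.11190035]
[276.34861515 225.42506636]
```

View pics/w4.png

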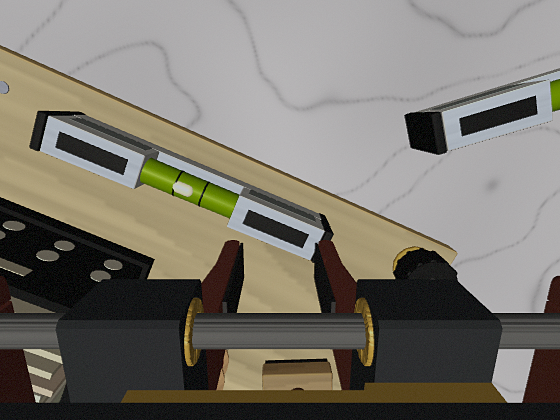

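```bash
python3 -c "
from h import *
w=vision.snapshot('wrist');s=r.get_state()
def M(p,e):
    m=np.eye(4);m[:3,:3]=Ro.from_euler('xyz',e,degrees=True).as_matrix();m[:3,3]=p;return m
C=np.linalg.inv(M(s['position'],s['tcp_rot']))@w['T']
w2=dict(w);w2['T']=M([.5392,-.0336,.131],[-89.9788,-.0083,119.8479])@C
print(at(w2,(450,305),.098),at(w2,(450,305),.1),proj(w2,[.5216,.0857,.098]))"
```

```text
[0.52434348 0.088024   0.098     ] [0.52385043 0.08641309 0.1       ] [449.73804785 300.19019539]
```

>>> play_rows --rows '[{"slide": [0.7,0,-0.28],"roll": 0},{"slide": [0.7,0,-0.28],"roll": 0},{"slide": [0.7,0,-0.28],"roll": 0},{"slide": [0.71,0,-0.29],"roll": 0},{"slide": [0,0.5,0],"roll": 0},{"slide": [0,0.4,0],"roll": 0},{"slide": [0,0,0],"roll": 0},{"slide": [0,0,0],"roll": 0}]'

```text
t: 12.05
position: [0.5221, 0.0861, 0.1202]
tcp_rot: [-89.9, -0.0, 119.9]
ft_force: [-0.2, 0.2, 0.1]
width: 0.745
```

```bash
python3 -c "
from h import *
st()
w=vision.snapshot('wrist');cv2.imwrite('pics/w5.png',w['img'][:,:,::-1])
print(proj(w,[.5225,.0865,.098]), proj(w,r.get_state()['position']),to([.5225,.0865,.071]))"
```

```text
{'t': 12.05, 'position': [0.5221, 0.0861, 0.1202], 'tcp_rot': [-89.9265, -0.0344, 119.9234], 'joint_pos': [24.7074, 30.3463, -51.8865, 108.4984, 28.8635, 55.3484, 79.468], 'ft_force': [-0.1842, 0.1936, 0.0504], 'width': 0.7448}
[277.62927539 243.74268069] [277.09241405 259.53088242] [ 0.0052576   1.24364492 -0.00408673]
```

View pics/w5.png

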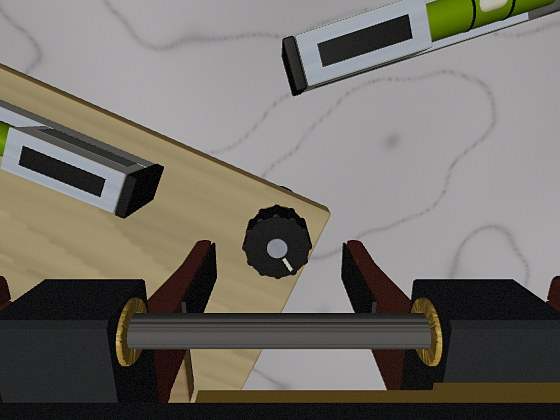

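The hub is at (278,248), where I projected (277.6,244), so it is well centred between the jaws. Next I descend and grip gently.

>>> play_rows --rows '[{"slide": [0,0.3,-0.03],"roll": 0},{"slide": [0,0.3,0],"roll": 0},{"slide": [0,0.3,0],"roll": 0},{"slide": [0,0.3,0],"roll": 0},{"slide": [0,0,0],"roll": 0},{"slide": [0,0,0],"roll": 0}]'

```text
t: 12.7
position: [0.523, 0.0876, 0.0722]
tcp_rot: [-90.0, -0.0, 120.0]
ft_force: [0.1, 0.7, 0.8]
width: 0.752
```

>>> play_rows --rows '[{"slide": [0,0,0],"roll": 0},{"slide": [0,0,0],"roll": 0},{"slide": [0,0,0],"roll": 0},{"slide": [0,0,0],"roll": 0},{"slide": [0,0,0],"roll": 0},{"slide": [0,0,0],"roll": 0},{"slide": [0,0,0],"roll": 0},{"slide": [0,0,0],"roll": 0}]' --hand 0.3 --grip_force 8

```text
t: 13.5
position: [0.5237, 0.0866, 0.0727]
tcp_rot: [-90.0, 0.1, 119.9]
ft_force: [3.1, -4.5, -0.7]
width: 0.428
```

>>> play_rows --rows '[{"slide": [-0.03,0,0],"roll": 0},{"slide": [0,0,0],"roll": 0},{"slide": [0,0,0],"roll": 0}]'

```text
t: 13.8
position: [0.5239, 0.0865, 0.0727]
tcp_rot: [-90.0, -0.0, 120.0]
ft_force: [1.4, -2.9, 0.6]
width: 0.431
```

>>> play_rows --rows '[{"slide": [0,0.002,0],"roll": 0.6},{"slide": [0,0.002,0],"roll": 0.6},{"slide": [0,0.002,0],"roll": 0.6},{"slide": [0,0.002,0],"roll": 0.6},{"slide": [0,0.002,0],"roll": 0.6},{"slide": [0,0,0],"roll": 0}]'

```text
t: 14.4
position: [0.5239, 0.0866, 0.0723]
tcp_rot: [-90.0, 0.0, 102.8]
ft_force: [1.1, -2.6, 1.1]
width: 0.433
```

>>> play_rows --rows '[{"slide": [0,0.002,0],"roll": 0.8},{"slide": [0,0.002,0],"roll": 0.8},{"slide": [0,0.002,0],"roll": 0.8},{"slide": [0,0.002,0],"roll": 0.8},{"slide": [0,0.002,0],"roll": 0.8},{"slide": [0,0.002,0],"roll": 0.8},{"slide": [0,0.002,0],"roll": 0.8},{"slide": [0,0.002,0],"roll": 0.8},{"slide": [0,0.002,0],"roll": 0.8},{"slide": [0,0.002,0],"roll": 0.8}]'

```text
t: 15.4
position: [0.524, 0.0867, 0.0715]
tcp_rot: [-90.0, -0.0, 56.9]
ft_force: [1.2, -2.0, 1.8]
width: 0.429
```

>>> play_rows --rows '[{"slide": [0,0.002,0],"roll": 0.8},{"slide": [0,0.002,0],"roll": 0.8},{"slide": [0,0.002,0],"roll": 0.8},{"slide": [0,0.002,0],"roll": 0.8},{"slide": [0,0.002,0],"roll": 0.8},{"slide": [0,0.002,0],"roll": 0.8},{"slide": [0,0,0],"roll": 0}]'

```text
t: 16.1
position: [0.5242, 0.0867, 0.0713]
tcp_rot: [-90.0, -0.0, 29.5]
ft_force: [1.8, -2.3, 4.5]
width: 0.428
```

```bash
python3 -c "
from h import *
st();print(r.get_state()['torque'])"
```

```text
{'t': 16.1, 'position': [0.5242, 0.0867, 0.0713], 'tcp_rot': [-90.0221, -0.0448, 29.4898], 'joint_pos': [6.5021, 27.7887, -27.0799, 111.5325, 17.595, 44.6529, -1.0485], 'ft_force': [1.7694, -2.322, 4.5246], 'width': 0.4278}
[-0.55723217 -0.46656108 -0.03723541]
```

>>> play_rows --rows '[{"slide": [0,-0.01,0],"roll": 0.8},{"slide": [0,0,0],"roll": 0.8},{"slide": [0,0,0],"roll": 0.8},{"slide": [0,0.002,0],"roll": 0.8},{"slide": [0,0.002,0],"roll": 0.8},{"slide": [0,0.002,0],"roll": 0.8},{"slide": [0,0.002,0],"roll": 0.8},{"slide": [0,0.002,0],"roll": 0.8},{"slide": [0,0.002,0],"roll": 0.8},{"slide": [0,0.002,0],"roll": 0.8},{"slide": [0,0.002,0],"roll": 0.8},{"slide": [0,0,0],"roll": 0}]'

```text
t: 17.3
position: [0.5245, 0.0864, 0.0711]
tcp_rot: [-90.0, -0.1, -20.9]
ft_force: [0.6, -2.6, 5.1]
width: 0.43
```

>>> play_rows --rows '[{"slide": [0,0,0],"roll": 0},{"slide": [0,0,0],"roll": 0},{"slide": [0,0,0],"roll": 0},{"slide": [0,-0.1,0],"roll": 0},{"slide": [0,-0.5,0],"roll": 0},{"slide": [0,-0.6,0],"roll": 0},{"slide": [0,-0.6,0],"roll": 0},{"slide": [0,-0.4,0],"roll": 0},{"slide": [0,0,0],"roll": 0}]' --hand 0.75

```text
t: 18.2
position: [0.5252, 0.0868, 0.161]
tcp_rot: [-89.9, -0.2, -20.9]
ft_force: [0.5, -0.3, -0.1]
width: 0.752
```

```bash
python3 -c "
from h import *
st()
w=vision.snapshot('wrist');t=vision.snapshot('top')
a=cv2.resize(t['img'][140:220,230:370],(560,320),interpolation=2)
b=w['img'][130:330,:]
cv2.imwrite('pics/w6.png',np.vstack([b,a])[:,:,::-1])"
```

```text
{'t': 18.2, 'position': [0.5252, 0.0868, 0.161], 'tcp_rot': [-89.8756, -0.1961, -20.9438], 'joint_pos': [-1.5206, 19.1625, -16.1962, 107.7587, 6.5476, 53.7336, -41.6693], 'ft_force': [0.5102, -0.3105, -0.1201], 'width': 0.7523}
```

View pics/w6.png

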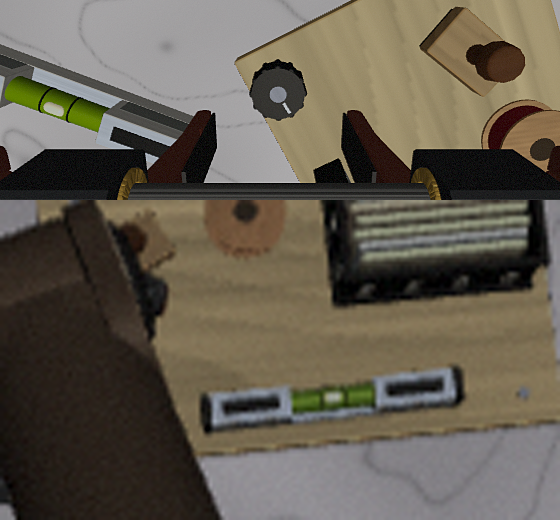

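The knob mark is at the same place relative to the tool as before, so the knob turned the full 141°. The level and the rest stand unchanged. I return to yaw 120 and press again.

>>> play_rows --rows '[{"slide": [0,0,0],"roll": -1},{"slide": [0,0,0],"roll": -1},{"slide": [0,0,0],"roll": -1},{"slide": [0,0,0],"roll": -1},{"slide": [0,0,0],"roll": -1},{"slide": [0,0,0],"roll": -1},{"slide": [0,0,0],"roll": -1},{"slide": [0,0,0],"roll": -1},{"slide": [0,0,0],"roll": -1},{"slide": [0,0,0],"roll": -1},{"slide": [0,0,0],"roll": -1},{"slide": [0,0,0],"roll": -1}]' --hand 0 --grip_force 20

```text
t: 19.5
position: [0.523, 0.0863, 0.1572]
tcp_rot: [-89.9, 0.1, 48.0]
ft_force: [0.3, -0.7, 0.2]
width: 0.004
```

>>> play_rows --rows '[{"slide": [0,0,0],"roll": -1},{"slide": [0,0,0],"roll": -1},{"slide": [0,0,0],"roll": -1},{"slide": [0,0,0],"roll": -1},{"slide": [0,0,0],"roll": -1},{"slide": [0,0,0],"roll": -1},{"slide": [0,0,0],"roll": -1},{"slide": [0,0,0],"roll": -1},{"slide": [0,0,0],"roll": -1},{"slide": [0,0,0],"roll": -1},{"slide": [0,0,0],"roll": -1},{"slide": [0,0,0],"roll": -1}]'

```text
t: 20.7
position: [0.523, 0.0863, 0.1572]
tcp_rot: [-89.9, -0.1, 116.8]
ft_force: [-0.5, 0.8, -0.2]
width: 0.007
```

>>> play_rows --rows '[{"slide": [0,0,0],"roll": -0.6},{"slide": [0,0,0],"roll": 0},{"slide": [0,0,0],"roll": 0}]'

```text
t: 21.0
position: [0.5234, 0.0863, 0.1578]
tcp_rot: [-89.9, -0.1, 119.9]
ft_force: [-0.1, -1.6, -0.0]
width: 0.004
```

```bash
python3 -c "
from h import *
st();print(to([.5388,-.0345,.112]))"
```

```text
{'t': 21.0, 'position': [0.5234, 0.0863, 0.1578], 'tcp_rot': [-89.9266, -0.06, 119.8754], 'joint_pos': [20.9229, 25.0254, -45.6354, 106.5248, 21.0027, 57.2974, 86.241], 'ft_force': [-0.0958, -1.564, -0.0021], 'width': 0.0043}
[-2.8115168   1.14301695  1.16788782]
```

>>> play_rows --rows '[{"slide": [-0.7,0,0.29],"roll": 0},{"slide": [-0.7,0,0.29],"roll": 0},{"slide": [-0.7,0,0.29],"roll": 0},{"slide": [-0.71,0,0.3],"roll": 0},{"slide": [0,0.4,0],"roll": 0},{"slide": [0,0.4,0],"roll": 0},{"slide": [0,0.3,0],"roll": 0},{"slide": [0,0,0],"roll": 0},{"slide": [0,0,0],"roll": 0},{"slide": [0,0,0],"roll": 0}]'

```text
t: 22.0
position: [0.5399, -0.0336, 0.1152]
tcp_rot: [-90.0, 0.0, 120.0]
ft_force: [-0.8, -0.3, 0.0]
width: 0.008
```

>>> play_rows --rows '[{"slide": [0,0.05,0],"roll": 0},{"slide": [0,0.03,0],"roll": 0},{"slide": [0,0,0],"roll": 0},{"slide": [0,0,0],"roll": 0}]'

```text
t: 22.4
position: [0.5396, -0.0344, 0.1116]
tcp_rot: [-90.0, 0.0, 120.0]
ft_force: [-1.0, -0.5, -0.1]
width: 0.003
```

>>> play_rows --rows '[{"slide": [0,0.05,0],"roll": 0},{"slide": [0,0.05,0],"roll": 0},{"slide": [0,0,0],"roll": 0},{"slide": [0,0,0],"roll": 0}]'

```text
t: 22.8
position: [0.5394, -0.0344, 0.1074]
tcp_rot: [-90.0, -0.0, 120.0]
ft_force: [-0.1, -1.1, 0.9]
width: 0.003
```

>>> play_rows --rows '[{"slide": [0,0.02,0],"roll": 0},{"slide": [0,0,0],"roll": 0},{"slide": [0,0,0],"roll": 0}]'

```text
t: 23.1
position: [0.5396, -0.0343, 0.1069]
tcp_rot: [-90.0, 0.0, 120.0]
ft_force: [-0.7, 0.7, 3.2]
width: 0.004
```

>>> play_rows --rows '[{"slide": [0,0.015,0],"roll": 0},{"slide": [0,0,0],"roll": 0},{"slide": [0,0,0],"roll": 0}]'

```text
t: 23.4
position: [0.5397, -0.0343, 0.1068]
tcp_rot: [-90.0, 0.0, 120.0]
ft_force: [-3.4, -0.6, 7.3]
width: 0.002
```

>>> play_rows --rows '[{"slide": [0.005,0.01,0.009],"roll": 0},{"slide": [0,0,0],"roll": 0},{"slide": [0,0,0],"roll": 0},{"slide": [0,0,0],"roll": 0},{"slide": [0,0,0],"roll": 0},{"slide": [0,0,0],"roll": 0},{"slide": [0,0,0],"roll": 0},{"slide": [0,0,0],"roll": 0},{"slide": [0,0,0],"roll": 0},{"slide": [0,0,0],"roll": 0},{"slide": [0,0,0],"roll": 0},{"slide": [0,0,0],"roll": 0}]'

```text
t: 24.6
position: [0.5397, -0.0343, 0.1068]
tcp_rot: [-90.1, 0.1, 120.0]
ft_force: [-2.9, -1.0, 11.8]
width: 0.003
```

>>> play_rows --rows '[{"slide": [0,0,0],"roll": 0},{"slide": [0,0,0],"roll": 0},{"slide": [0,0,0],"roll": 0},{"slide": [0,0,0],"roll": 0},{"slide": [0,0,0],"roll": 0},{"slide": [0,0,0],"roll": 0},{"slide": [0,0,0],"roll": 0},{"slide": [0,0,0],"roll": 0}]'

```text
t: 25.4
position: [0.5396, -0.0343, 0.1068]
tcp_rot: [-90.0, 0.1, 120.0]
ft_force: [-2.6, -0.1, 11.3]
width: 0.005
```

```bash
python3 -c "
from h import *
st()
w=vision.snapshot('wrist');s=vision.snapshot('side')
a=cv2.resize(w['img'][150:270,100:260],None,fx=5,fy=5,interpolation=2)[:, :]
cv2.imwrite('pics/w7.png',a[:,:,::-1])"
```

```text
{'t': 25.4, 'position': [0.5396, -0.0343, 0.1068], 'tcp_rot': [-90.0495, 0.0644, 119.9802], 'joint_pos': [30.5178, 29.1017, -41.9973, 108.0914, 24.4458, 51.9977, 96.6953], 'ft_force': [-2.6389, -0.1431, 11.3351], 'width': 0.005}
```

View pics/w7.png

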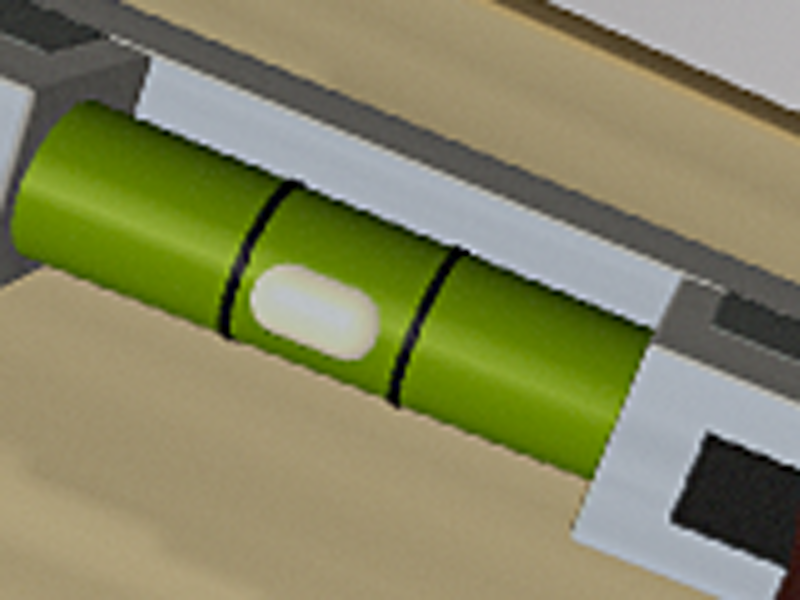

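The bubble is centred between the lines: its centre is at (314,313) in the crop, with roughly 2 mm of room on each side. I ease the push toward 10 N.

>>> play_rows --rows '[{"slide": [0,-0.004,0],"roll": 0},{"slide": [0,0,0],"roll": 0},{"slide": [0,0,0],"roll": 0},{"slide": [0,0,0],"roll": 0},{"slide": [0,0,0],"roll": 0},{"slide": [0,0,0],"roll": 0},{"slide": [0,0,0],"roll": 0},{"slide": [0,0,0],"roll": 0},{"slide": [0,0,0],"roll": 0},{"slide": [0,0,0],"roll": 0}]'

```text
t: 26.5
position: [0.5396, -0.0343, 0.1068]
tcp_rot: [-90.1, 0.1, 120.0]
ft_force: [-1.9, -0.6, 9.0]
width: 0.006
```

>>> play_rows --rows '[{"slide": [0,0,0],"roll": 0},{"slide": [0,0,0],"roll": 0},{"slide": [0,0,0],"roll": 0},{"slide": [0,0,0],"roll": 0}]'

```text
t: 26.9
position: [0.5396, -0.0343, 0.1068]
tcp_rot: [-90.0, 0.1, 120.0]
ft_force: [-2.0, -0.7, 9.5]
width: 0.006
```

```bash
python3 -c "
from h import *
st()
w=vision.snapshot('wrist');s=vision.snapshot('side')
a=cv2.resize(w['img'][150:270,100:260],(400,300),interpolation=2);b=cv2.resize(s['img'][150:270,180:340],(400,300),interpolation=2)
cv2.imwrite('pics/w8.png',np.hstack([a,b])[:,:,::-1])"
```

```text
{'t': 26.9, 'position': [0.5396, -0.0343, 0.1068], 'tcp_rot': [-90.0489, 0.0586, 119.9827], 'joint_pos': [30.523, 29.0995, -42.0, 108.0914, 24.4374, 52.0013, 96.7058], 'ft_force': [-2.0189, -0.6707, 9.5389], 'width': 0.0063}
```

View pics/w8.png

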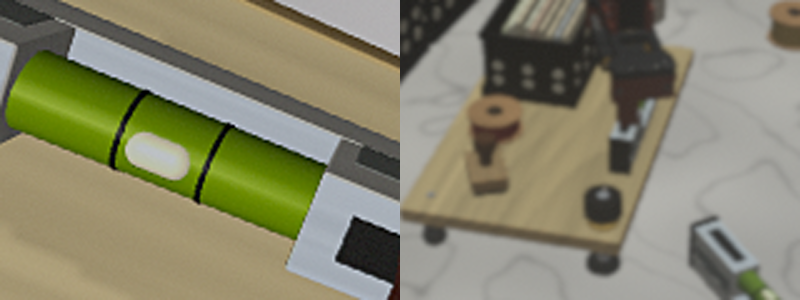

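The bubble is at (157,157), midway between the lines, the push is a steady 9.5 N, and everything stands. I'm handing in.

```bash
python3 -c "
from plant import r
r.hand_in(); s=r.get_state(); print(s['t'],s['ft_force'])"
```

```text
the job is handed in; nothing more can be done
the job is handed in; nothing more can be done
```

The shelf's screw foot is set, and I handed the job in while still pressing on the level. With the level pressed, the bubble first sat about 5.5 mm away from the screw foot's side. I then turned the knob about 141° clockwise in a single grasp and pressed the level again.

**Last checks:**
- **Bubble:** it sat midway between the two lines after settling.
- **Push:** about 9.5 N down, with about 2 N sideways, at t = 26.9 s. I could not read the force after handing in.
- **Surroundings:** the shelf, level, basket, spool and stamp stood where they were in the last pictures. I did not re-check the other items on the counter, but the arm never went near them.
- **Foot on the counter:** I inferred this rather than saw it. The push was well above the 5 N that makes the shelf rock over onto the foot, and the fingertips stopped sinking.

**Off plan:** the first press reached about 13 N, and the grip leaned on the knob with up to about 5 N while turning. Both were well below the limits.

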